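# Clear the coil jig and present the coil pair for inspection

## Robot

A 6-joint arm with a two-finger parallel gripper is mounted at the origin on the work surface. World frame = base frame: x ahead of the robot, y to its left, z up, the work surface at z = 0. Lengths are in m, angles in rad, forces in N, time in s.
With the tool pointing down it reaches from about 0.375 to 0.75 m from the base axis. Payload 9 kg.
Tool frame: the origin (TCP) lies midway between the tips of the shut fingers; the grasp point (between the pads) lies 19 mm behind it; z points along the fingers, x is the direction in which the jaws open and shut, and the axes are right-handed (so a half turn about z gives the same grasp; the last joint's range is limited). The gripper opens to 85 mm and grips with 20 to 120 N. Pads are 22 mm wide; open, the fingers measure 114 mm over their backs; the gripper's body (76 mm by 85 mm) begins 54 mm behind the grasp point. The pads swing forward as they close: fully open they stand 13 mm farther back than shut.
Start: joints at [-1.337, 0.104, 0.097, 1.564, 0, 1.353], TCP at [0.262, -0.54, 0.231] pointing down, gripper open.
Joint ranges: [-2.99, 2.99], [-0.84, 1.86], [-1.1, 1.16], [-1.84, 2.11], [-1.51, 1.56], [-3.14, 3.14]. Speed limits (rad/s): [2.22, 2.22, 2.57, 3.14, 3.14, 3.14].

## Interface

Orientations are given as a rotation vector (axis times angle).
In Python, from cell import * gives the robot as it stands.
- The arm moves only by the tool jog_arm, never from a script. Its argument "motion" is one flat list of numbers, 7 for each row, row after row: the finger opening in mm, from 0 to 85.4, then the shift along the tool's x, y, z in mm, then the turn, a rotation vector about the tool's x, y, z in degrees. A call has 1 to 10 rows; each row is the pose to reach, as a shift and turn from the pose commanded when the call began, along the tool's axes at that moment; what a row does not reach only later rows make up. A row lasts 1/8 s, in which the tool goes at most 62.5 mm and 10.7 degrees, less where a joint would pass 70% of its speed; a pose out of reach is approached as far as the arm can. A call with a gripper value outside its range is refused whole. The fingers move at their own pace and stop on an object; "newtons" is the grip in N (left out, the last holds). Time passes only in rows, so rows that repeat a pose let the fingers close. It gives the time, the measured TCP pose, the force and the opening at its end, in the units of the state.
- sense(): the state, without advancing time (a new reading comes with each control period).
- camera(name): name is "side" or "top" or "wrist"; returns (picture, depth): 480x640x3 uint8, red, green, blue; 480x640 float32, m along the optical axis (not along the pixel's ray), 0 where there is no reading.
- get_calibration(name): a dict with "intrinsics" (3x3 intrinsics, pixels), "D" ([k1, k2, p1, p2, k3] as OpenCV has them; the pictures are not rectified), "eye" and "attitude" of the camera in the world; the wrist camera has in their place "hand_eye" (4x4, takes a point from camera to tool coordinates, whose origin is the TCP and whose axes are the tool frame's). Camera axes: x right, y down, z forward; pixel columns grow to the right and rows downward; lengths in m; the calibration is good to about 2 mm. A picture is of the moment at which its call begins: read the wrist's pose just before it. get_calibration takes no time and is no camera call.
- finish_job(): hands the job in, once; it reports no verdict.
Trained networks look in the newest picture that a camera, given by its name, has taken for a name from the list of things; names that differ only in an ending like _2 or _b are one class to them, and where a whole thing is asked for, a point or a joint stands for the part that bears it (a point fixed in the world has none). Each returns a list of dicts, best first, with "score" (0 to 1); they miss things now and then, are a little off and sometimes report something else, mostly with a low value. They report only what shows in the picture. A call takes as long as a camera call. They do not tell look-alikes from the thing itself.
- outline_of(camera, target): "region" (480x640 bool, what is visible of it) and "position" ([row, column] in pixels, amid what is visible of it).
The state is a dict: "t": time; "joint_positions": joint angles; "qvel": joint speeds; "effort": joint torques, N m; "tcp_pos": TCP position; "orientation": TCP orientation; "wrist_force": force on the tool from outside, world axes, zero at the start; "torque": the same for the moment, N m; "grip_width": opening from 0.0 (shut) to 1.0 (fully open).
Only numpy, scipy, OpenCV 4.12 (cv2) and the standard library are available. Lean on these libraries where they do the work, as an engineer would, in place of code of your own. Each camera call takes 0.05 s, during which the arm holds its last target. There are 200 camera calls.

## Task

With the bench brush, sweep the three scraps off the jig's bed into its white catch tray, never touching them with the gripper, and stand the brush back on its bristles on the open counter. Only then draw the yellow-cored coil pair up out of its pocket, turn it onto its side so that its height lies level, and finish while still holding it so, at rest, more than 15 cm above the counter and touching nothing but the gripper. Leave the canister, hammer, tweezers and tube tips where they are.

Things in the scene. Friction and masses are not known exactly. Their poses are not given: they have to be found in the camera images.
- jig: fixed assembly jig: dark bed, white catch tray along the bed's +y edge, blue pocket block behind the bed. Origin on the counter under the centre of the bed; z up. Bed: flat plate 110 mm in x, 140 mm in y, top 30 mm above the counter, no rim; scraps pushed over its +y edge (y = 70 mm) drop into the tray. Free counter beyond its -y edge
- bed_center (a point): centre of the bed's top face, 30 mm above the jig's origin; axes as the jig
- tray_center (a point): centre of the catch tray's floor, 115 mm to +y of the jig's origin, 4 mm above the counter; axes as the jig. Inside about 152 mm in x, jig y = 70 to 161 mm; outer walls 36 mm above the counter; open towards the bed over x = -55 to 55 mm
- pocket (a point): mouth centre of the pocket in the top of the blue block (60 x 60 mm, top 46 mm above the counter), 100 mm to +x of the jig's origin; axes as the jig. The pocket is 16 mm deep and holds the coil pair's foot with about 1.5 mm play each side
- coils: coil pair, 68 mm tall, 0.2 to 0.37 kg: two copper coils (20 mm diameter, z 20 to 48, side by side along x) between a yellow iron foot (36 x 12 mm, z 0 to 20) and a yellow head block (46 mm in x, 14 in y, z 48 to 68). Stands loosely in the pocket, x parallel to the jig's x, foot underside 30 mm above the counter. Origin at the centre of the foot's underside, z along its height
- coils_grip (a point): centre of the coil pair's yellow head block, 58 mm above the foot's underside; axes as the coils. Grip the head across y (14 mm) from above
- brush: bench brush, about 0.15 kg, standing on its bristles on the counter. Stiff black bristle block 96 mm in x, 28 mm in y, z 0 to 30 mm; wooden back 100 x 34 mm, z 30 to 48 mm; upright square wooden handle 24 x 24 mm, z 48 to 115 mm. Origin at the centre of the bristles' underside, z up along the handle, x along the long side. The bristles behave as a rigid block
- brush_grip (a point): point in the brush's handle to grip, 93 mm above the bristles' underside; axes as the brush
- scrap_hex: brass hexagon stub, 20 mm across the corners, 14 mm high, loose on the jig's bed; origin at the centre of its underside
- scrap_bar: copper bar offcut 18 x 14 x 12 mm, loose on the jig's bed; origin at the centre of its underside
- scrap_cube: red plastic offcut 16 x 16 x 14 mm, loose on the jig's bed; origin at the centre of its underside
- canister: brushed steel screw-top canister, 70 mm diameter, 92 mm tall, standing on the counter; origin at the centre of its underside; leave alone
- hammer: small tack hammer with brass head and dark wooden handle, 190 mm long, lying on the counter along its x; leave alone
- tweezers: steel tweezers with black rubber ends, 125 mm long, 8 mm high, lying on the counter along its x; leave alone
- tip0: chrome tube tip, 17 mm diameter, 42 mm tall, standing on the counter; origin at the centre of its underside; leave alone
- tip1: chrome tube tip, 17 mm diameter, 42 mm tall, standing on the counter; origin at the centre of its underside; leave alone
- tip2: chrome tube tip, 17 mm diameter, 42 mm tall, standing on the counter; origin at the centre of its underside; leave alone
Things that resemble listed ones, but are neither listed nor needed, are in the scene too. There is more than one size of the coils; the one meant has the size given above. Of the things that look like the brush, the larger one is meant.

How it is judged:
On the way, in this order (a step that is already met when the one before it is completed fails the run):
1. the three scraps lie in the catch tray while the coil pair still stands in its pocket (x of scrap_hex in the frame of jig between -0.08 and 0.08 m and y of scrap_hex in the frame of jig between 0.069 and 0.165 m and z of each of scrap_hex, scrap_bar, scrap_cube in the frame of jig below 0.028 m and x of scrap_bar in the frame of jig between -0.08 and 0.08 m and y of scrap_bar in the frame of jig between 0.069 and 0.165 m and x of scrap_cube in the frame of jig between -0.08 and 0.08 m and y of scrap_cube in the frame of jig between 0.069 and 0.165 m and z of coils in the frame of jig below 0.036 m), for 0.2 s.
2. the brush stands released on its bristles on the counter, the coil pair still in its pocket (height (world z) of brush below 0.01 m and angle between brush's own z axis and vertical below 0.15 rad and contact force between brush and the fingers below 0.1 N and contact force between brush and jig below 0.1 N and z of coils in the frame of jig below 0.036 m), for 0.2 s.
3. the coil pair is held raised on its side (height (world z) of coils_grip above 0.15 m and angle between coils's own z axis and vertical between 1.13 and 2.01 rad and contact force between coils and the fingers above 2 N and contact force between coils and jig below 0.1 N), for 0.2 s.
At the end, for the whole second after the job is handed in: Scraps at rest in the catch tray; brush released on the counter, off the jig, upright within 8 degrees; coil pair gripped, at rest, its height axis within 25 degrees of level, its head centre over 150 mm above the counter, clear of the jig; bystanders within 20 mm of their start (all of step 3 and x of scrap_hex in the frame of jig between -0.08 and 0.08 m and y of scrap_hex in the frame of jig between 0.069 and 0.165 m and z of each of scrap_hex, scrap_bar, scrap_cube in the frame of jig below 0.028 m and x of scrap_bar in the frame of jig between -0.08 and 0.08 m and y of scrap_bar in the frame of jig between 0.069 and 0.165 m and x of scrap_cube in the frame of jig between -0.08 and 0.08 m and y of scrap_cube in the frame of jig between 0.069 and 0.165 m and height (world z) of brush below 0.01 m and angle between brush's own z axis and vertical below 0.15 rad and contact force between brush and the fingers below 0.1 N and contact force between brush and jig below 0.1 N and linear speed of each of coils, scrap_hex, scrap_bar, scrap_cube below 0.03 m/s and linear speed of brush below 0.02 m/s); the arm keeps its last pose, push and grip.
It fails at once if the gripper or arm touches a scrap (contact force between any of scrap_hex, scrap_bar, scrap_cube and the fingers above 0.2 N or contact force between any of scrap_hex, scrap_bar, scrap_cube and the arm above 0.2 N).
It fails at once if a bystander (canister, hammer, tweezers or tube tip) is moved more than 20 mm (distance of any of canister, hammer, tweezers, tip0, tip1, tip2 from where it was at the start of the episode above 0.02 m).
It also fails if it takes over 64 s, if anything falls off the work surface, if the arm or the gripper's body presses on something with over 40 N, if the wrist force passes 120 N, or if a joint passes its speed limit or range.

## Working session

There is one attempt and no reset: what is moved stays moved. The work goes in short steps, Python scripts to look and compute and a tool call to move; the robot and the scene stay as the last step left them, time stands still between calls to the robot, and variables do not carry over. Pictures are saved under pics/ and viewed, about 8 in all and at most 12, crops included, and the job is handed in when it is done.

Besides the shell and the picture viewer there is one more tool, called after "Emit:" in YAML: its name, and indented under it one key for each argument. jog_arm: Moves the arm, as the interface text tells. Its arguments: {"type":"object","properties":{"motion":{"type":"array","items":{"type":"number"}},"newtons":{"type":"number"}},"required":["motion"]}

```bash
mkdir -p pics; ls; cat > h.py <<'E'
from cell import *
import numpy as np, cv2
from scipy.spatial.transform import Rotation as R
def T(cam, s=None):
    c=get_calibration(cam)
    if cam=='wrist':
        s=s or sense(); M=np.eye(4); M[:3,:3]=R.from_rotvec(s['orientation']).as_matrix(); M[:3,3]=s['tcp_pos']
        return c, M@np.array(c['hand_eye'])
    M=np.eye(4); a=np.array(c['attitude'],float)
    M[:3,:3]=a if a.shape==(3,3) else R.from_rotvec(a).as_matrix(); M[:3,3]=c['eye']; return c,M
def grab(cam):
    s=sense(); p,d=camera(cam); c,M=T(cam,s); return p,d,c,M
def world(c,M,d):
    h,w=d.shape; v,u=np.mgrid[:h,:w]
    n=cv2.undistortPoints(np.stack([u,v],-1).reshape(-1,1,2).astype(np.float64),np.array(c['intrinsics'],float),np.array(c['D'],float)).reshape(h,w,2)
    P=np.dstack([n*d[...,None],d]); W=P@M[:3,:3].T+M[:3,3]; W[d==0]=np.nan; return W
def save(n,p): cv2.imwrite('pics/'+n,p[...,::-1])
E
python3 - <<'E'
from h import *
print(sense())
for n in ('side','top'):
    c=get_calibration(n); print(n,c['eye'],c['attitude'],c['intrinsics'])
    p,d,c,M=grab(n); save(n+'0.png',p); W=world(c,M,d); np.save(n+'W.npy',W)
    for t in ['jig','coils','brush','scrap_hex','scrap_bar','scrap_cube','canister','hammer','tweezers','tip0']:
        for o in outline_of(n,t)[:4]:
            r=o['region']; w=W[r]; w=w[~np.isnan(w[:,0])]
            if len(w): print(n,t,round(o['score'],2),np.round(o['position']),r.sum(),np.round(np.median(w,0),3),np.round(np.percentile(w,2,axis=0),3),np.round(np.percentile(w,98,axis=0),3))
E
```

```text
pics
{'t': 0.0, 'joint_positions': array([-1.33670920e+00,  1.04687430e-01,  9.64511036e-02,  1.56386519e+00,
       -1.09440703e-06,  1.35310138e+00]), 'qvel': array([ 1.31838909e-03,  1.39235014e-04, -1.95180746e-05,  8.29140379e-04,
        2.10735671e-03, -2.13306193e-04]), 'effort': array([-2.75318616e-04, -5.56934774e+01,  5.03648436e+01,  1.69391872e-02,
       -2.83330291e-04, -4.65988762e-06]), 'tcp_pos': array([ 0.26187572, -0.53947414,  0.23051926]), 'orientation': array([-2.66177723e+00,  1.66697297e+00,  1.46231291e-03]), 'wrist_force': array([0.92762753, 0.80024994, 0.09638567]), 'torque': array([-0.00213297, -0.00713836, -0.05247903]), 'grip_width': 0.9987673567074716}
side [0.27764559 0.9387445  0.9127757 ] [-0.37392226  2.7424426  -1.27828593] [[496.81964612   0.         322.99566758]
 [  0.         496.81964612 240.69293819]
 [  0.           0.           1.        ]]
side jig 0.59 [310. 320.] 4882 [0.478 0.155 0.026] [0.391 0.028 0.001] [0.591 0.255 0.046]
side jig 0.31 [196. 367.] 700 [ 0.441 -0.296  0.044] [ 0.396 -0.327  0.004] [ 0.487 -0.275  0.115]
side coils 0
[... 2462 characters left out ...]
.488 0.126 0.028] [0.504 0.142 0.049]
top canister 0.56 [176. 421.] 859 [ 0.688 -0.217  0.09 ] [ 0.664 -0.25   0.008] [ 0.728 -0.189  0.097]
top hammer 0.93 [222. 505.] 918 [ 0.61  -0.449  0.024] [ 0.494 -0.499  0.012] [ 0.676 -0.424  0.031]
top hammer 0.46 [214. 161.] 46 [0.563 0.414 0.018] [0.556 0.409 0.003] [0.572 0.422 0.042]
top hammer 0.23 [211. 285.] 156 [0.575 0.096 0.096] [0.558 0.087 0.051] [0.602 0.106 0.103]
top tweezers 0.68 [248. 145.] 81 [0.477 0.452 0.006] [ 0.397  0.412 -0.001] [0.504 0.465 0.012]
top tip0 0.59 [196. 164.] 47 [0.609 0.408 0.024] [0.604 0.401 0.005] [0.621 0.416 0.043]
top tip0 0.4 [180. 175.] 53 [0.651 0.396 0.017] [ 0.646  0.392 -0.002] [0.659 0.406 0.042]
```

```bash
python3 - <<'E'
from h import *
p=cv2.imread('pics/top0.png'); cv2.imwrite('pics/topc.png',cv2.resize(p[150:360,130:530],(800,420),interpolation=cv2.INTER_CUBIC))
W=np.load('topW.npy')
def rect(lo,hi,box,name):
    m=(W[...,2]>lo)&(W[...,2]<hi)&(W[...,0]>box[0])&(W[...,0]<box[1])&(W[...,1]>box[2])&(W[...,1]<box[3])
    q=W[m]; r=cv2.minAreaRect((q[:,:2]*1000).astype(np.float32)); print(name,len(q),'z',np.round(np.median(q[:,2]),4),np.round(r[0],1),np.round(r[1],1),round(r[2],1),'mean',np.round(q.mean(0),4))
rect(.04,.06,(.38,.51,-.36,-.25),'brush back')
rect(.10,.13,(.38,.51,-.36,-.25),'brush handle')
rect(.024,.034,(.39,.54,.0,.19),'bed')
rect(.042,.05,(.53,.65,.04,.16),'block')
rect(.09,.11,(.53,.65,.04,.16),'head')
rect(.036,.06,(.39,.53,.0,.07),'s1');rect(.036,.06,(.39,.53,.07,.11),'s2');rect(.036,.06,(.39,.53,.11,.16),'s3')
E
```

```text
brush back 481 z 0.0474 [ 445.4 -306.7] [99.2 36.3] 23.5 mean [ 0.4434 -0.3055  0.0474]
brush handle 126 z 0.1138 [ 446.3 -306.4] [24.9 24.2] 19.4 mean [ 0.4458 -0.3058  0.1129]
bed 2265 z 0.0291 [469.9 104.5] [145.2 180.6] 5.2 mean [0.4792 0.0888 0.0291]
block 342 z 0.0456 [580.7  98. ] [62.1 59.3] 7.9 mean [0.5792 0.0972 0.0456]
head 119 z 0.0972 [580.7  97.3] [46.8 14.2] 8.8 mean [0.5807 0.0972 0.0971]
s1 59 z 0.0416 [485.   45.1] [42.3 81.7] 81.2 mean [0.503  0.0431 0.0415]
s2 50 z 0.0403 [470.2  90. ] [69.8 36.5] 0.3 mean [0.4908 0.0825 0.0406]
s3 61 z 0.0415 [454.6 133.2] [ 44.6 123.6] 87.0 mean [0.4849 0.1345 0.0414]
```

View pics/topc.png

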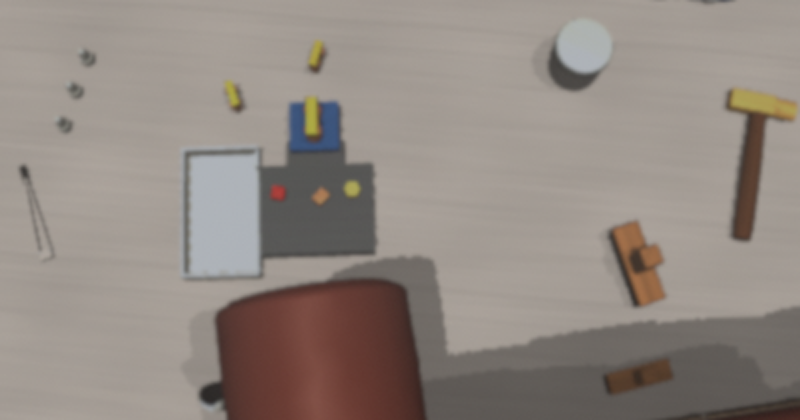

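View pics/side0.png

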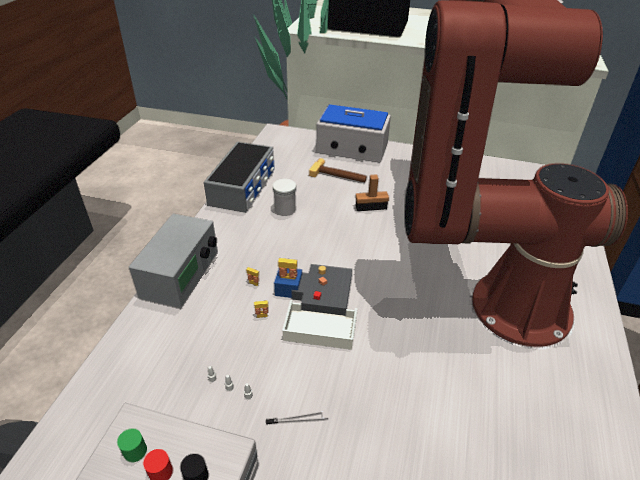

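The large brush is at top (452,283) and its small look-alike at (451,336). The tall coil pair is in the blue block at top (286,210), with smaller loose pairs at (286,178) and (246,197). The size cues match: the brush back measures 99x36 mm and the head 47x14 mm at z 0.097.

```bash
cat >> h.py <<'E'
def go(pos, Rm, s=None):
    s=s or sense(); R0=R.from_rotvec(s['orientation']); d=R0.inv().apply(np.array(pos)-s['tcp_pos'])*1000
    t=(R0.inv()*Rm).as_rotvec(degrees=True); return np.round(d,1),np.round(t,1)
def down(a): # tool x at world angle a (deg), pointing down
    return R.from_euler('z',a,degrees=True)*R.from_euler('x',180,degrees=True)
E
python3 - <<'E'
from h import *
from scipy.optimize import minimize
W=np.load('topW.npy'); Q=W.reshape(-1,3); Q=Q[(Q[:,0]>.36)&(Q[:,0]<.66)&(Q[:,1]>-.02)&(Q[:,1]<.28)]
def jf(v,P): c,s=np.cos(v[2]),np.sin(v[2]); d=P[:,:2]-v[:2]; return np.c_[d@[c,s],d@[-s,c]]
B=Q[(Q[:,2]>.022)&(Q[:,2]<.056)]
def cost(v): # model heights vs measured
    p=jf(v,Q); x,y=p.T; h=np.zeros(len(Q))
    h[(abs(x)<55)&(abs(y)<70)]=30; h[(abs(x-100)<30)&(abs(y)<30)]=46
    return np.mean(np.minimum(abs(Q[:,2]*1000-h),20)[y<.066])
def cost(v):
    p=jf(v,Q)*1000; x,y=p.T; sg=lambda a:1/(1+np.exp(-a/1.5))
    h=30*sg(55-abs(x))*sg(70-abs(y)); k=sg(30-abs(x-100))*sg(30-abs(y)); h=h*(1-k)+46*k
    m=(y<64)&~((x>50)&(x<75)); return np.mean(np.minimum(abs(Q[m,2]*1000-h[m]),12))
best=min((minimize(cost,[.4817+a,.083+b,np.radians(y)],method='Nelder-Mead',options=dict(initial_simplex=[[.4817+a,.083+b,np.radians(y)],[.487+a,.083+b,np.radians(y)],[.4817+a,.088+b,np.radians(y)],[.4817+a,.083+b,np.radians(y+3)]])) for a in(-.005,.0,.005) for b in (-.005,.005) for y in (4,8)),key=lambda r:r.fun)
print(best.x,np.degrees(best.x[2]),best.fun); v=best.x; np.save('jig.npy',v)
p=jf(v,Q)*1000
for n,m in (('bed',(abs(Q[:,2]-.03)<.004)&(p[:,0]<60)&(p[:,1]<66)),('wall',(Q[:,2]>.031)&(Q[:,2]<.042)&(p[:,1]>68)),('head',Q[:,2]>.09),('scr',(Q[:,2]>.038)&(abs(p[:,0])<52)&(abs(p[:,1])<69))):
    print(n,m.sum(),np.percentile(p[m],[1,50,99],axis=0).round(1).tolist())
    if n=='scr':
        from scipy.cluster.vq import kmeans2
        c,l=kmeans2(p[m],np.array([[10,-40],[10,0],[10,50.]]),minit='matrix'); print(c.round(1),[np.ptp(p[m][l==i],axis=0).round(1) for i in range(3)])
print(go([.4455,-.3065,.21],down(113.5)))
E
```

```text
[0.48332222 0.08707605 0.1172748 ] 6.719350915297952 3.3450405860976065
bed 1940 [[-56.2, -68.6], [-4.4, -2.0], [57.6, 64.5]]
wall 257 [[-82.0, 68.6], [22.7, 134.9], [153.9, 162.1]]
head 119 [[75.1, -7.6], [97.5, -0.8], [121.2, 5.0]]
scr 130 [[-10.0, -53.5], [15.5, -7.1], [26.7, 53.2]]
[[ 18.  -45.2]
 [ 11.6  -6.9]
 [ 15.7  44.8]] [array([41.8, 18.3]), array([17.4, 19.4]), array([69.1, 23.3])]
(array([-129.8, -267. ,   21.3]), array([   0. ,    0. , -177.6]))
```

Emit:
jog_arm:
  motion: [85,-130,-267,20,0,0,-100,85,-130,-267,20,0,0,-100,85,-130,-267,20,0,0,-100,85,-130,-267,20,0,0,-100,85,-130,-267,20,0,0,-100,85,-130,-267,20,0,0,-100,85,-130,-267,20,0,0,-100,85,-130,-267,20,0,0,-100,85,-130,-267,20,0,0,-100,85,-130,-267,20,0,0,-100]

```text
t: 2.35
tcp_pos: [0.4455, -0.3063, 0.2114]
orientation: [2.987, 0.973, 0.0]
wrist_force: [-0.5, 0.3, 0.2]
grip_width: 0.997
```

Emit:
jog_arm:
  motion: [85,0,0,0,0,0,-77,85,0,0,0,0,0,-77,85,0,0,0,0,0,-77,85,0,0,0,0,0,-77,85,0,0,0,0,0,-77,85,0,0,0,0,0,-77,85,0,0,0,0,0,-77,85,0,0,0,0,0,-77,85,0,0,0,0,0,-77]

```text
t: 3.48
tcp_pos: [0.4454, -0.3063, 0.2114]
orientation: [1.741, 2.615, -0.0]
wrist_force: [0.4, 0.1, 1.0]
grip_width: 0.992
```

```bash
cat >> h.py <<'E'
def rect(W,lo,hi,box,name,off=(0,0)):
    m=(W[...,2]>lo)&(W[...,2]<hi)&(W[...,0]>box[0])&(W[...,0]<box[1])&(W[...,1]>box[2])&(W[...,1]<box[3])
    q=W[m]
    if len(q)<5: print(name,'few'); return
    r=cv2.minAreaRect((q[:,:2]*1000).astype(np.float32)); print(name,len(q),'z',np.round(np.median(q[:,2]),4),np.round(r[0],1),np.round(r[1],1),round(r[2],1),'mean',np.round(q.mean(0),4))
E
python3 - <<'E'
from h import *
s=sense(); print(s['t'],s['tcp_pos'],s['joint_positions'].round(2))
p,d,c,M=grab('wrist'); save('w1.png',p); W=world(c,M,d); print((d>0).mean())
b=(.38,.51,-.37,-.24)
rect(W,.042,.056,b,'back'); rect(W,.105,.125,b,'handle')
print(go([.4455,-.3065,.074],down(113.5)))
E
```

```text
3.475 [ 0.44544114 -0.30633637  0.21136229] [-0.84 -0.08 -0.13  1.53 -0.   -1.24]
0.99609375
back 3185 z 0.047 [ 443.3 -307.4] [99.1 34. ] 23.2 mean [ 0.4306 -0.3128  0.047 ]
handle 1421 z 0.1138 [ 443.9 -307.3] [24.3 23.9] 22.9 mean [ 0.4425 -0.3078  0.1134]
(array([ -0.2,  -0. , 137.3]), array([-0. ,  0. , -0.8]))
```

View pics/w1.png

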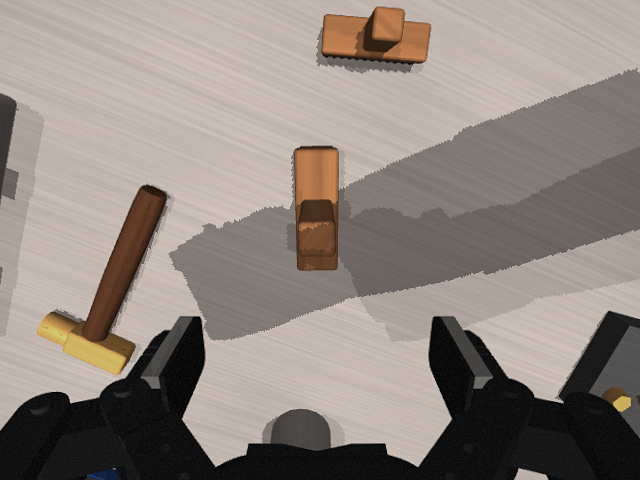

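Emit:
jog_arm:
  motion: [85,0,-1.6,45,0,0,0,85,0,-1.6,90,0,0,0,85,0,-1.6,125,0,0,0,85,0,-1.6,137,0,0,0,0,0,-1.6,137,0,0,0,0,0,-1.6,137,0,0,0,0,0,-1.6,137,0,0,0,0,0,-1.6,137,0,0,0,0,0,-1.6,137,0,0,0,0,0,-1.6,137,0,0,0]
  newtons: 70

```text
t: 4.78
tcp_pos: [0.4446, -0.3075, 0.0757]
orientation: [1.735, 2.616, -0.001]
wrist_force: [-0.9, 0.4, 5.5]
grip_width: 0.271
```

```bash
cat >> h.py <<'E'
def J(x,y,z):
    v=np.load('jig.npy'); c,s=np.cos(v[2]),np.sin(v[2]); return np.array([v[0]+c*x-s*y,v[1]+s*x+c*y,z])
E
python3 - <<'E'
from h import *
print(go(J(0,-.10,.18),down(97)), J(0,-.1,0))
E
```

```text
(array([ 252.2,  161.4, -104.7]), array([ 0.1,  0.1, 15.9])) [ 0.49502284 -0.01223707  0.        ]
```

Emit:
jog_arm:
  motion: [0,0,0,-50,0,0,0,0,0,0,-100,0,0,0,0,40,25,-105,0,0,4,0,80,50,-105,0,0,8,0,125,80,-105,0,0,12,0,168,107,-105,0,0,16,0,210,134,-105,0,0,16,0,240,153,-105,0,0,16,0,252,161,-105,0,0,16,0,252,161,-105,0,0,16]

```text
t: 6.02
tcp_pos: [0.4943, -0.012, 0.1793]
orientation: [2.083, 2.352, -0.0]
wrist_force: [0.5, -1.3, -1.7]
grip_width: 0.272
```

```bash
python3 - <<'E'
from h import *
s=sense(); print(s['t'],s['tcp_pos'],s['grip_width'],R.from_rotvec(s['orientation']).as_matrix()[:,0])
p,d,c,M=grab('wrist'); save('w2.png',p); W=world(c,M,d); np.save('w2W.npy',W)
rect(W,.043,.049,(.53,.65,.04,.16),'block'); rect(W,.09,.11,(.53,.65,.04,.16),'head')
for t in ['scrap_hex','scrap_bar','scrap_cube','jig','brush']:
    for o in outline_of('wrist',t)[:2]:
        w=W[o['region']]; print(t,round(o['score'],2),np.round(o['position']),np.nanmedian(w,0).round(4))
E
```

```text
6.025 [ 0.49432417 -0.01195258  0.17925662] 0.2724755826286789 [-1.21095872e-01  9.92640771e-01 -2.99874160e-04]
block 2714 z 0.0452 [578.9  97.8] [59.1 60.6] 6.7 mean [0.5709 0.092  0.0452]
head 304 z 0.0962 [562.3  95.2] [11.7 14.1] 2.5 mean [0.5597 0.095  0.0953]
scrap_hex 0.68 [246. 390.] [0.5053 0.0434 0.0428]
scrap_bar 0.72 [236. 438.] [0.4939 0.0797 0.041 ]
scrap_bar 0.22 [408.  50.] [ 0.6706 -0.2093  0.0627]
scrap_cube 0.64 [245. 504.] [0.4934 0.1308 0.0426]
scrap_cube 0.56 [221. 505.] [0.4799 0.1298 0.0286]
jig 0.62 [220. 506.] [0.48   0.1298 0.0286]
brush 0.71 [288. 316.] [ 0.482  -0.014   0.1721]
```

View pics/w2.png

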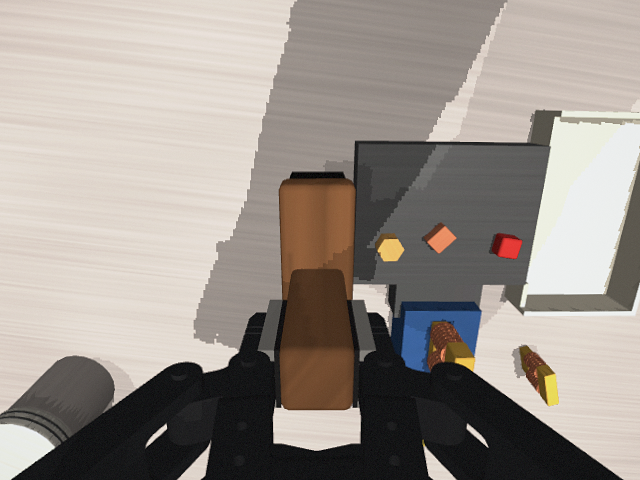

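Emit:
jog_arm:
  motion: [0,10,-1,30,0,0,0,0,12,-1,60,0,0,0,0,12,-1,71,0,0,0,0,12,-1,71.5,0,0,0,0,20,-1,71.5,0,0,0,0,20,-1,71.5,0,0,0]

```text
t: 7.08
tcp_pos: [0.4915, 0.0079, 0.1089]
orientation: [2.082, 2.35, 0.001]
wrist_force: [0.3, 0.3, -1.7]
grip_width: 0.267
```

```bash
python3 - <<'E'
from h import *
s=sense(); print(s['t'],s['tcp_pos'],s['grip_width'],s['wrist_force'])
p,d=camera('side'); save('s2.png',cv2.resize(p[220:360,240:380],(700,700)[:2],interpolation=cv2.INTER_CUBIC)[:600])
E
```

```text
7.075 [0.4914716  0.0079094  0.10891516] 0.26745675180285194 [ 0.30487592  0.32623749 -1.68434017]
```

View pics/s2.png

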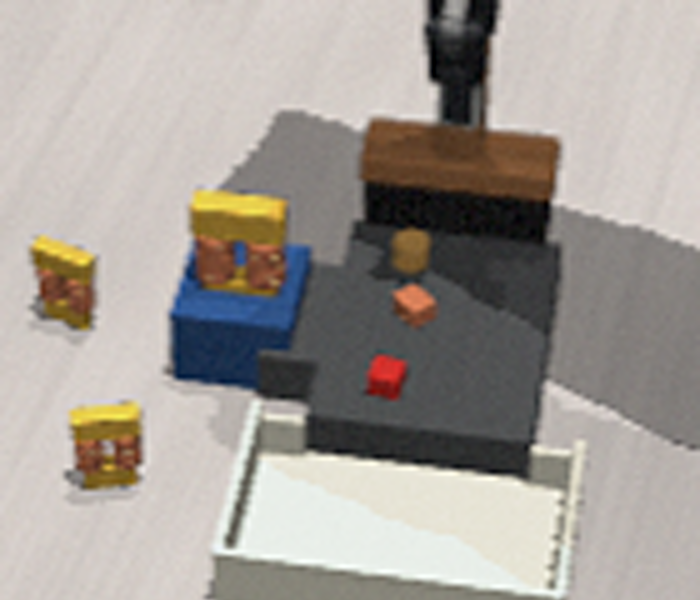

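The side crop shows the brush just above the bed, behind the hex (410,250), bar (415,305) and cube (387,377). I'll sweep now.

Emit:
jog_arm:
  motion: [0,14,0,0,0,0,0,0,28,0,0,0,0,0,0,42,0,0,0,0,0,0,56,0,0,0,0,0,0,70,0,0,0,0,0,0,84,0,0,0,0,0,0,98,0,0,0,0,0,0,112,0,0,0,0,0,0,126,0,0,0,0,0,0,138,0,0,0,0,0]

```text
t: 8.38
tcp_pos: [0.4742, 0.1455, 0.1078]
orientation: [-2.084, -2.351, -0.0]
wrist_force: [0.5, -0.7, -2.9]
grip_width: 0.273
```

Emit:
jog_arm:
  motion: [0,8,0,0,0,0,0,0,16,0,0,0,0,0,0,16,0,0,0,0,0,0,16,0,-60,0,0,0,0,-20,0,-90,0,0,0,0,-70,0,-90,0,0,0,0,-120,0,-90,0,0,0,0,-170,0,-90,0,0,0,0,-170,0,-90,0,0,0]

```text
t: 9.5
tcp_pos: [0.4949, -0.0275, 0.1976]
orientation: [2.089, 2.345, -0.001]
wrist_force: [-0.1, 0.3, -1.9]
grip_width: 0.271
```

```bash
python3 - <<'E'
from h import *
s=sense(); print(s['t'],s['tcp_pos'],s['grip_width'],s['wrist_force'])
p,d,c,M=grab('side'); save('s3.png',cv2.resize(p[220:360,230:390],(685,600),interpolation=cv2.INTER_CUBIC)); W=world(c,M,d)
v=np.array([.4815,.0868,np.radians(6.8)])
for t in ['scrap_hex','scrap_bar','scrap_cube']:
    for o in outline_of('side',t)[:2]:
        w=np.nanmedian(W[o['region']],0); a,b=w[:2]-v[:2]; print(t,round(o['score'],2),np.round(o['position']),w.round(4),'jig',round(a*.993+b*.118,3),round(b*.993-a*.118,3))
print(go([.4438,-.3073,.18],down(97)))
E
```

```text
9.5 [ 0.4948701  -0.02750682  0.19763421] 0.2706564238170762 [-0.08445618  0.2633828  -1.89878409]
scrap_hex 0.21 [305. 320.] [0.4826 0.151  0.0274] jig 0.009 0.064
(array([-275.6,  -84.6,   17.8]), array([ 0. , -0. , -0.1]))
```

View pics/s3.png

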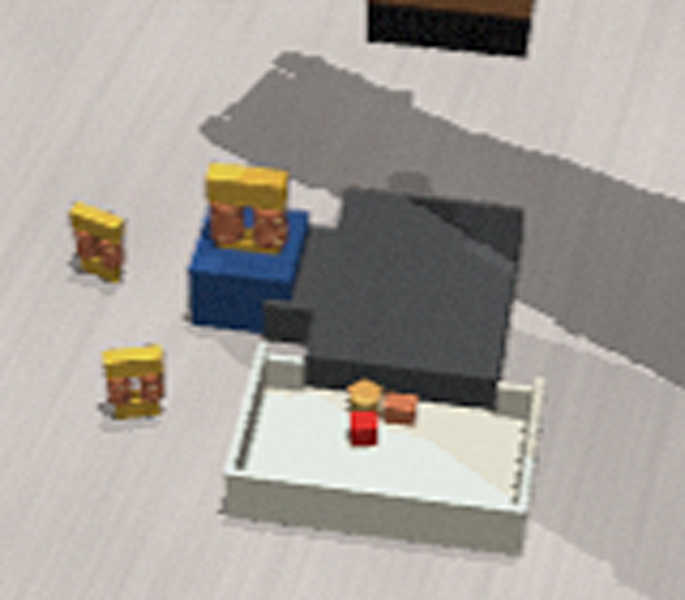

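```bash
python3 - <<'E'
from h import *
v=np.array([.4815,.0868,np.radians(6.8)])
for n in ('side','top'):
    p,d,c,M=grab(n); W=world(c,M,d); x=W-[*v[:2],0]; jx=x[...,0]*.993+x[...,1]*.118; jy=x[...,1]*.993-x[...,0]*.118
    m=(abs(jx)<.06)&(jy>.072)&(jy<.155)&(W[...,2]>.010)
    hsv=cv2.cvtColor(p,cv2.COLOR_RGB2HSV)
    for q in np.argwhere(m)[::3]: print(n,q,(1000*np.r_[jx[tuple(q)],jy[tuple(q)],W[tuple(q)][2]]).round(0),hsv[tuple(q)])
E
```

```text
side [304 297] [60. 72. 27.] [ 42  16 163]
side [305 297] [60. 73. 24.] [ 23  24 126]
side [305 300] [52. 73. 26.] [ 33  22 117]
side [306 299] [54. 75. 24.] [ 23  25 131]
side [307 300] [52. 72. 18.] [ 30  22 114]
side [308 300] [52. 73. 15.] [ 30  20 114]
side [309 299] [55. 73. 11.] [ 21  27 130]
side [309 315] [15. 74. 19.] [ 18 154 227]
side [310 312] [22. 80. 21.] [ 17 152 230]
side [310 315] [15. 77. 18.] [ 18 152 222]
side [310 318] [ 8. 77. 20.] [ 18 146 185]
side [311 313] [19. 80. 18.] [ 18 154 223]
side [311 316] [12. 78. 17.] [ 18 151 219]
side [311 320] [ 3. 78. 19.] [  8 112  89]
side [312 314] [17. 82. 16.] [ 18 155 217]
side [312 317] [ 9. 81. 17.] [ 17 155 224]
side [312 321] [-0. 81. 19.] [  9 157 208]
side [312 324] [-7. 79. 18.] [  9 152 207]
side [312 346] [-59.  74.  22.] [ 23  30 103]
side [313 314] [16. 87. 19.] [ 18 151 226]
side [313 317] [ 9. 83. 15.] [ 17 155 205]
side [313 321] [-0. 83. 17.] [  9 153 212]
side [313 324] [-8. 85. 21.] [  9 152 208]
side [313 346] [-59.  72.  16.] [ 21  23 113]
side [314 314] [15. 89. 18.] [ 20 146 162]
side [314 317] [ 9.
[... 2544 characters left out ...]
.] [179  60 156]
top [253 248] [ 9. 98. 11.] [178  64 135]
top [254 253] [ 6. 86. 14.] [ 11  92 160]
top [254 256] [ 6. 78. 13.] [ 10 101 141]
top [255 254] [ 4. 83. 13.] [ 11 131 165]
top [256 252] [ 1. 88. 17.] [ 11  71 158]
top [256 255] [ 0. 81. 17.] [ 11 132 160]
top [257 250] [-1. 94. 10.] [ 90   5 167]
top [257 254] [-2. 83. 14.] [ 11 132 166]
top [258 252] [-4. 88. 17.] [ 11  68 158]
top [258 255] [-4. 81. 16.] [ 11 129 160]
top [259 253] [-7. 85. 18.] [ 12 105 162]
top [260 252] [-10.  88.  19.] [ 13  42 156]
top [260 255] [-9. 81. 15.] [ 12  92 149]
top [261 252] [-11.  89.  11.] [ 13  15 158]
top [266 226] [-21. 153.  11.] [107  10 173]
top [280 230] [-56. 143.  12.] [105  14 181]
```

The scraps are all flat on the tray floor, tops at about 18 mm, at jig (16,80), (-2,84) and (14,102) mm. Next I set the brush down on the open counter.

Emit:
jog_arm:
  motion: [0,-54,-18,0,0,0,0,0,-108,-36,0,0,0,0,0,-162,-54,0,0,0,0,0,-205,-68,30,0,0,0,0,-215,-72,70,0,0,0,0,-215,-72,105,0,0,0,0,-215,-72,117,0,0,0,0,-215,-72,120,0,0,0,0,-215,-72,121,0,0,0,0,-215,-72,121,0,0,0]

```text
t: 11.05
tcp_pos: [0.4497, -0.2467, 0.0781]
orientation: [2.082, 2.35, -0.0]
wrist_force: [-0.0, -0.2, -2.3]
grip_width: 0.272
```

Emit:
jog_arm:
  motion: [0,0,0,1,0,0,0,0,0,0,2,0,0,0,0,0,0,2,0,0,0]

```text
t: 11.42
tcp_pos: [0.4493, -0.2466, 0.0757]
orientation: [2.083, 2.35, -0.0]
wrist_force: [-1.4, 0.4, 5.7]
grip_width: 0.274
```

Emit:
jog_arm:
  motion: [85,0,0,0,0,0,0,85,0,0,0,0,0,0,85,0,0,0,0,0,0,85,0,0,0,0,0,0,85,0,0,-10,0,0,0,85,0,0,-50,0,0,0,85,0,0,-100,0,0,0,85,0,0,-145,0,0,0,85,0,0,-145,0,0,0]

```text
t: 12.55
tcp_pos: [0.4504, -0.2476, 0.2246]
orientation: [2.079, 2.345, -0.0]
wrist_force: [0.1, -0.1, -0.1]
grip_width: 0.992
```

```bash
python3 - <<'E'
from h import *
s=sense(); print(s['t'],s['tcp_pos'],s['grip_width'],s['wrist_force'])
p,d,c,M=grab('side'); W=world(c,M,d); rect(W,.1,.13,(.38,.52,-.32,-.18),'handle'); rect(W,.04,.056,(.38,.52,-.32,-.18),'back')
p,d,c,M=grab('wrist'); W=world(c,M,d); rect(W,.1,.13,(.38,.52,-.32,-.18),'handle'); rect(W,.04,.056,(.38,.52,-.32,-.18),'back')
print(go([.58,.065,.21],down(96.8)))
E
```

```text
12.55 [ 0.45044604 -0.24762576  0.2245941 ] 0.9920955587837953 [ 0.11084685 -0.09869204 -0.14879411]
handle 72 z 0.1131 [ 446.3 -243.1] [23.1 30.3] 5.6 mean [ 0.4459 -0.2406  0.1115]
back 265 z 0.0479 [ 446.4 -245.5] [100.1  43. ] 9.2 mean [ 0.4454 -0.2401  0.0474]
handle 1371 z 0.1138 [ 448.7 -246.4] [24.1 23.7] 6.7 mean [ 0.4469 -0.2466  0.1129]
back 3060 z 0.047 [ 448.4 -246.5] [99.5 34. ] 7.1 mean [ 0.4357 -0.2481  0.0469]
(array([293.6, 167.1,  10.2]), array([0. , 0.1, 0.1]))
```

Emit:
jog_arm:
  motion: [85,50,26,0,0,0,0,85,100,52,0,0,0,0,85,150,78,0,0,0,0,85,200,104,0,0,0,0,85,250,130,5,0,0,0,85,300,156,10,0,0,0,85,326,170,10,0,0,0,85,326,170,10,0,0,0,85,326,170,10,0,0,0]

```text
t: 13.78
tcp_pos: [0.5781, 0.0974, 0.2088]
orientation: [-2.083, -2.35, 0.002]
wrist_force: [0.3, -0.6, -0.5]
grip_width: 0.995
```

```bash
python3 - <<'E'
from h import *
s=sense(); print(s['t'],s['tcp_pos'],s['joint_positions'].round(2))
p,d,c,M=grab('wrist'); save('w4.png',p); W=world(c,M,d)
b=(.52,.64,.04,.16); rect(W,.09,.11,b,'head'); rect(W,.043,.049,b,'block')
p,d,c,M=grab('side'); W=world(c,M,d); rect(W,.09,.11,b,'head side')
print(go([.579,.098,.077],down(97)))
E
```

```text
13.775 [0.57806098 0.09736474 0.20878378] [-0.06  0.06  0.01  1.52 -0.   -0.18]
head 1387 z 0.097 [579.8  97.8] [45.6 13.8] 6.6 mean [0.5787 0.0975 0.097 ]
block 3990 z 0.0452 [580.1  97.7] [60.2 60.1] 6.6 mean [0.5771 0.0973 0.0452]
head side 114 z 0.097 [576.2  97.4] [46.6 19.3] 8.7 mean [0.5755 0.0992 0.0966]
(array([  1.1,   0.9, 132.4]), array([-0. ,  0. , -0.2]))
```

View pics/w4.png

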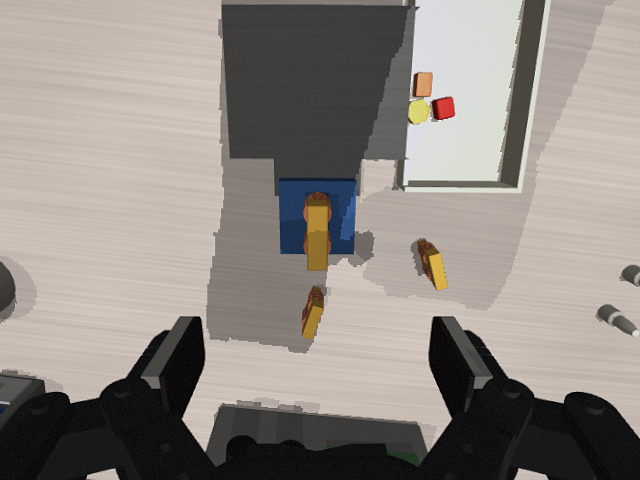

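Emit:
jog_arm:
  motion: [60,0.5,1.5,45,0,0,0,50,0.5,1.5,90,0,0,0,50,0.5,1.5,120,0,0,0,50,0.5,1.5,131,0,0,0,50,0.5,1.5,131,0,0,0,0,0.5,1.5,131,0,0,0,0,0.5,1.5,131,0,0,0,0,0.5,1.5,131,0,0,0,0,0.5,1.5,131,0,0,0,0,0.5,1.5,131,0,0,0]
  newtons: 80

```text
t: 15.12
tcp_pos: [0.5813, 0.0983, 0.0805]
orientation: [2.082, 2.349, 0.002]
wrist_force: [0.1, -0.4, 6.1]
grip_width: 0.14
```

Emit:
jog_arm:
  motion: [0,0,0,0,0,0,0,0,0,0,-6,0,0,0,0,0,0,-14,0,0,0,0,0,0,-24,0,0,0,0,0,0,-50,0,0,0,0,0,0,-90,0,0,0,0,0,0,-135,0,0,0,0,0,0,-180,0,0,0,0,0,0,-200,0,0,0,0,0,0,-200,0,0,0]
  newtons: 100

```text
t: 16.38
tcp_pos: [0.5809, 0.0984, 0.2809]
orientation: [2.082, 2.349, 0.003]
wrist_force: [0.2, -0.5, -3.5]
grip_width: 0.137
```

```bash
python3 - <<'E'
from h import *
s=sense(); print(s['t'],s['tcp_pos'],s['grip_width'],s['wrist_force'],s['joint_positions'].round(2))
print(go([.5,.08,.30],R.from_euler('y',-85,degrees=True)*down(97)))
E
```

```text
16.375 [0.58091222 0.09843081 0.28089836] 0.13735792278505773 [ 0.19480041 -0.50084612 -3.45678842] [-0.05  0.08  0.17  1.65 -0.   -0.17]
(array([ -8.6, -82.5, -19.4]), array([-84.2, -10.2,  -0.1]))
```

Emit:
jog_arm:
  motion: [0,0,10,-5,-9,0,0,0,0,20,-10,-18,0,0,0,0,30,-15,-27,0,0,0,0,40,-20,-36,0,0,0,0,50,-25,-45,0,0,0,0,60,-30,-54,0,0,0,0,70,-35,-63,0,0,0,0,80,-40,-72,0,0,0,0,90,-40,-80,0,0,0,0,90,-40,-84,0,0]

```text
t: 17.62
tcp_pos: [0.7382, 0.1222, 0.3579]
orientation: [1.258, 1.416, 1.21]
wrist_force: [0.4, 0.2, -4.7]
grip_width: 0.137
```

Emit:
jog_arm:
  motion: [0,0,0,0,0,0,0,0,0,0,0,0,0,0,0,0,0,0,0,0,0,0,0,0,0,0,0,0]

```text
t: 18.12
tcp_pos: [0.7375, 0.1221, 0.3545]
orientation: [1.263, 1.42, 1.207]
wrist_force: [-0.1, 0.6, -3.8]
grip_width: 0.138
```

```bash
python3 - <<'E'
from h import *
s=sense(); print(s['t'],s['tcp_pos'],s['grip_width'],s['wrist_force'],s['joint_positions'].round(2),s['qvel'].round(3),R.from_rotvec(s['orientation']).as_matrix()[:,2])
p,d,c,M=grab('side'); W=world(c,M,d); save('s5.png',cv2.resize(p[100:400,140:460],(640,600)))
m=(W[...,2]>.25)&(W[...,0]>.62)&(W[...,1]<.2)&(W[...,1]>0); q=W[m]; print(len(q),np.percentile(q,[1,50,99],axis=0).round(3))
E
```

```text
18.125 [0.73754596 0.12214349 0.35451091] 0.13801185387895543 [-0.05112497  0.64001527 -3.76487734] [-0.1  -0.84 -1.1  -0.09  0.21 -0.04] [-0.001 -0.001 -0.    -0.005  0.     0.   ] [ 0.98018638  0.11536814 -0.16101196]
1734 [[0.621 0.057 0.332]
 [0.678 0.131 0.371]
 [0.782 0.173 0.39 ]]
```

View pics/s5.png

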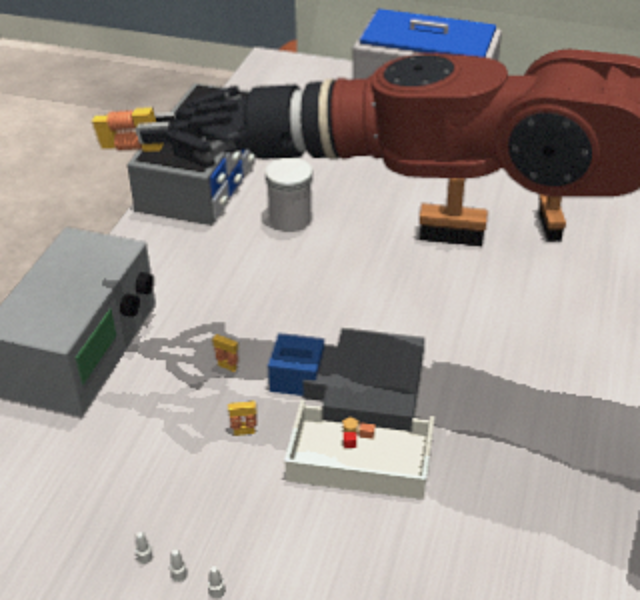

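Emit:
jog_arm:
  motion: [0,0,0,15,0,0,0,0,0,0,30,0,0,0,0,0,0,40,0,0,0,0,0,0,40,0,0,0,0,0,0,40,0,0,0,0,0,0,40,0,0,0,0,0,0,40,0,0,0]

```text
t: 19.05
tcp_pos: [0.7768, 0.1267, 0.3498]
orientation: [1.261, 1.419, 1.208]
wrist_force: [0.6, 0.4, -2.7]
grip_width: 0.134
```

```bash
python3 - <<'E'
from h import *
s=sense(); print(s['t'],s['tcp_pos'],s['grip_width'],s['wrist_force'],s['joint_positions'].round(3),np.abs(s['qvel']).max(),R.from_rotvec(s['orientation']).as_matrix()[:,2])
p,d,c,M=grab('side'); W=world(c,M,d)
rect(W,.1,.13,(.38,.52,-.32,-.18),'brush handle')
hsv=cv2.cvtColor(p,cv2.COLOR_RGB2HSV); m=(hsv[...,0]<32)&(hsv[...,0]>4)&(hsv[...,1]>130)&(W[...,2]>.25)&(W[...,0]>.72)
q=W[m]; print('coils',len(q),np.percentile(q,[1,99],axis=0).round(3)); u,S,v=np.linalg.svd(q-q.mean(0),full_matrices=False); print('axis',v[0])
for t in ['canister','hammer','tweezers','tip0']:
    for o in outline_of('side',t)[:2]: print(t,round(o['score'],2),np.round(o['position']),np.nanmedian(W[o['region']],0).round(3))
E
```

```text
19.05 [0.77680275 0.12674951 0.34980424] 0.1343115843672487 [ 0.59460517  0.43083226 -2.72564135] [-0.08  -0.629 -0.983 -0.192  0.194 -0.032] 0.0049199250305043355 [ 0.98053805  0.11536621 -0.15885771]
brush handle 64 z 0.1123 [ 446.2 -244.9] [22.2 30.7] 5.3 mean [ 0.4449 -0.2403  0.111 ]
coils 522 [[ 0.751 -1.368  0.251]
 [ 2.433  0.141  0.374]]
axis [-0.77944496  0.62486951  0.04476207]
canister 0.87 [195. 280.] [ 0.683 -0.199  0.066]
tweezers 0.55 [423. 301.] [0.438 0.438 0.006]
tip0 0.57 [374. 212.] [0.648 0.403 0.019]
tip0 0.46 [392. 248.] [0.558 0.421 0.018]
```

```bash
python3 - <<'E'
from h import *
p,d,c,M=grab('side'); W=world(c,M,d)
hsv=cv2.cvtColor(p,cv2.COLOR_RGB2HSV); m=(hsv[...,0]<32)&(hsv[...,0]>4)&(hsv[...,1]>130)&(W[...,2]>.25)&(W[...,0]>.72)&(W[...,0]<.9)&(abs(W[...,1]-.13)<.06)
q=W[m]; print(len(q),np.percentile(q,[2,98],axis=0).round(3)); v=np.linalg.svd(q-q.mean(0),full_matrices=False)[2][0]
e=np.degrees(np.arcsin(abs(v[2]))); print('axis',v,'deg from level',e)
if e<18: print(finish_job())
E
```

```text
417 [[0.753 0.122 0.329]
 [0.821 0.142 0.373]]
axis [ 0.94671681  0.08329386 -0.31110998] deg from level 18.12613571458152
```

Emit:
jog_arm:
  motion: [0,0,0,0,-6,0,0,0,0,0,0,-12,0,0,0,0,0,0,-12,0,0,0,0,0,0,-12,0,0,0,0,0,0,-12,0,0,0,0,0,0,-12,0,0]

```text
t: 20.1
tcp_pos: [0.7772, 0.1268, 0.3516]
orientation: [1.115, 1.255, 1.32]
wrist_force: [-0.4, 0.3, -3.8]
grip_width: 0.136
```

```bash
python3 - <<'E'
from h import *
s=sense(); print(s['t'],s['tcp_pos'],s['grip_width'],s['joint_positions'].round(3),np.abs(s['qvel']).max(),R.from_rotvec(s['orientation']).as_matrix()[:,2])
p,d,c,M=grab('side'); W=world(c,M,d); save('s6.png',cv2.resize(p[110:210,150:290],(700,500),interpolation=cv2.INTER_CUBIC))
hsv=cv2.cvtColor(p,cv2.COLOR_RGB2HSV); m=(hsv[...,0]<32)&(hsv[...,0]>4)&(hsv[...,1]>130)&(W[...,2]>.25)&(W[...,0]>.72)&(W[...,0]<.9)&(abs(W[...,1]-.13)<.06)
q=W[m]; print(len(q),np.percentile(q,[2,98],axis=0).round(3)); v=np.linalg.svd(q-q.mean(0),full_matrices=False)[2][0]
print('axis',v)
for o in outline_of('side','hammer')[:2]: print(o['score'],np.nanmedian(W[o['region']],0).round(3))
E
```

```text
20.1 [0.77721445 0.126798   0.35164911] 0.1357684239687563 [-0.081 -0.476 -1.063 -0.639  0.198  0.009] 0.011139305290228309 [0.99181655 0.11695281 0.05120514]
435 [[0.756 0.121 0.332]
 [0.82  0.14  0.374]]
axis [-0.97855855 -0.11863629  0.16837043]
0.58 [0.487 0.15  0.028]
0.5 [0.649 0.404 0.02 ]
```

View pics/s6.png

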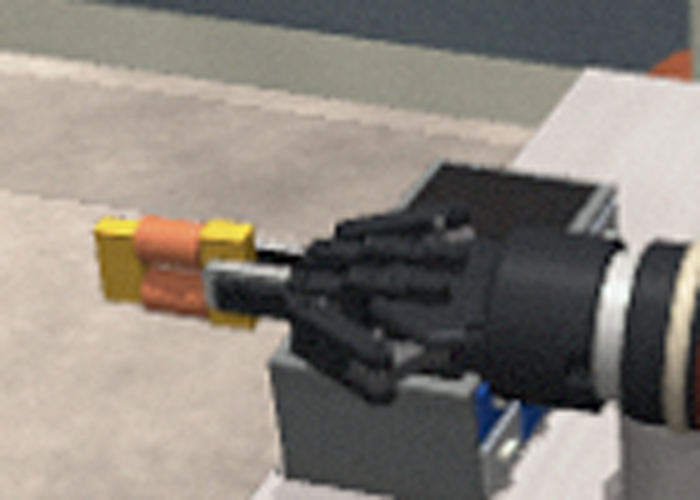

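```bash
python3 -c "
from h import *
print(finish_job())"
```

```text
the job is handed in; nothing more can be done
None
```

I did the whole job in order and handed it in at about 20 s; no verdict was reported.

- **Scraps:** One sweep with the larger brush put all three flat on the tray floor, their tops about 18 mm above the counter. The gripper stayed well above them.
- **Brush:** It is released and standing upright on the counter near (0.449, -0.246).
- **Coil pair:** I gripped it by the head and lifted it, about 0.35 kg by the wrist force. It is held at rest near z = 0.35 m, touching only the gripper.
- **Level check:** The tool axis is about 3° off level, while a rough fit to the depth image of the coils gave about 10°. Both are within the 25° allowed. The fit had read 18° just before, so I tilted the coils 12° closer to level.
- **Bystanders:** In the last views, the canister, the tweezers and two of the tube tips were within about 7 mm of their first positions. The third tip was not located by number, but stood in place in a late picture.
- **Not confirmed:** The hammer was not found in the last side views, probably because the arm hid it. I kept well clear of it.
- **Joint limits:** While I turned the coils, joints 2 and 3 briefly reached the ends of their range. I moved them off the limits before finishing.

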